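# Tongs: hold a tablet over the weighing cup

### The arm

A 6-joint arm with a two-finger parallel gripper is mounted at the origin on the work surface; the furniture and walls round the work are solid. World frame = base frame: x ahead of the robot, y to its left, z up, the work surface at z = 0. Lengths are in m, angles in rad, forces in N, time in s.
With the tool pointing down it reaches from about 0.375 to 0.975 m from the base axis. Payload 3.8 kg.
Tool frame: the origin (TCP) lies midway between the tips of the shut fingers; the grasp point (between the pads) lies 19 mm behind it; z points along the fingers, y is the line along which they close (so a half turn about z gives the same grasp; the last joint's range is limited). The gripper opens to 85 mm and grips with 20 to 120 N. Pads are 22 mm wide; open, the fingers measure 114 mm over their backs; the gripper's body (76 mm by 85 mm) begins 54 mm behind the grasp point. The pads swing forward as they close: fully open they stand 13 mm farther back than shut.
Start: joints at [-1.25, 0.264, 1.604, -0, 1.274, -0.037], TCP at [0.236, -0.632, 0.211] pointing down, gripper open.
Joint ranges: [-2.63, 2.63], [-0.94, 2.18], [0.31, 2.57], [-1.31, 4.45], [0, 2.66], [-2.55, 2.55]. Speed limits (rad/s): [2.57, 2.57, 3.14, 3.14, 3.14, 3.14].

### API

Orientations are given as a rotation vector (axis times angle).
In Python, from workcell import read_state, vision, ticket gives the robot as it stands. The module is installed in compiled form; this text tells all that it offers.
- The arm moves only by the tool jog_arm, never from a script. Its arguments are lists of equal length, an entry for each row: "turn": the turn, a rotation vector about the tool's x, y, z in rad, a list of three; "delta_pos": the shift along the tool's x, y, z in m, a list of three; "gripper": the finger opening in m, from 0 to 0.0854. In form: {"turn": [[rx, ry, rz], ...], "delta_pos": [[dx, dy, dz], ...], "gripper": [gripper, ...]}. A call has 1 to 20 rows; each row shifts and turns the commanded pose from where the row before left it, along the tool's axes as they then stand; what a row does not reach is not made up. A row lasts 1/12 s, in which the tool goes at most 41.7 mm and 7.16 degrees, less where a joint would pass 70% of its speed; a pose out of reach is approached as far as the arm can. A call with a gripper value outside its range is refused whole. The fingers move at their own pace and stop on an object; "grip_force" is the grip in N (left out, the last holds). Time passes only in rows, so rows that do not move let the fingers close. It gives the time, the measured TCP pose, the force, the opening and the grip force at its end, in the units of the state.
- read_state(): the state, without advancing time (a new reading comes with each control period).
- vision.read_camera(name): name is "scene" or "top"; returns the picture (480x640x3 uint8, red, green, blue); there is no depth.
- vision.calibration(name): a dict with "vfov" (degrees; the focal length in pixels is half the picture's height over the tangent of half this angle, whatever the lens; pixels are square), "cx", "cy" (the principal point, pixels), "R" (3x3) and "t" (3): a world point X has camera coordinates R X + t. Camera axes: x right, y down, z forward; pixel columns grow to the right and rows downward; lengths in m; the calibration is good to about 2 mm. A picture is of the moment at which its call begins. calibration takes no time and is no camera call.
- ticket.finish_job(): hands the job in; it is judged then, once.
The state is a dict: "time": time; "q": joint angles; "joint_vel": joint speeds; "joint_torque": joint torques, N m; "tool_pos": TCP position; "tcp_rot": TCP orientation; "wrist_force": force on the tool from outside, world axes, zero at the start; "torque": the same for the moment, N m; "width": opening from 0.0 (shut) to 1.0 (fully open); "grip_force": force on a finger pad.
Only numpy, scipy, OpenCV 4.12 (cv2) and the standard library are available. Lean on these libraries where they do the work, as an engineer would, in place of code of your own. Each camera call takes 0.05 s, during which the arm holds its last target. There are 200 camera calls.

### The job

Get a chlorine tablet ready for weighing: stand the small white cup upright in the middle of the scale's raised pan and let go of it, then take the spring tongs, pick up the round tablet from the mat with their jaws and hold it still and clear above the cup, directly over its mouth, while the scale is zeroed. Never touch the tablets with the gripper itself, and the square tablet, the two dropper bottles and the loose jar stay where they are. Finish while holding: the tongs stay squeezed in the gripper with the tablet in their jaws, and nothing is put down.

Things in the scene. Friction and masses are not known exactly. Their poses are not given: they have to be found in the camera images.
- cup_center (a point): Centre of the small white plastic measuring cup (loose, 20 g), half-way up. Open round cup, 45 mm across the rim, narrowing to 32 mm across its foot, 30 mm high. Its z axis points up out of the mouth. It starts standing on the worktop at the left.
- cup: The same cup; origin at the centre of its underside.
- scale_pan (a point): Centre of the top of the pocket scale's round steel pan: 42 mm in diameter, 3 mm thick, 36 mm above the worktop on a short stem. The white case under it is 128 mm long, 78 mm wide, 22 mm high, fixed; the pan stands 26 mm from its middle towards the far end, display and keys are at the near end. x axis from the display to the pan; z up.
- scale: The pocket scale; origin at the centre of its underside, axes as for scale_pan. It may stand on the left or on the right of the tongs.
- tablet_center (a point): Centre of the round white tablet (loose, 15 g), half-way up: 26 mm in diameter, 16 mm thick, bevelled edges, lying flat on the mat, so that its centre is 12 mm above the worktop.
- tablet: The round tablet; origin at the centre of its underside, z up through its thickness.
- square_tablet_center (a point): Centre of the square white tablet, 24 x 24 x 14 mm, which also lies on the mat, about 70 mm from the round one (centre to centre). To be left alone.
- square_tablet: The square tablet; origin at the centre of its underside.
- mat: Black rubber mat, 120 x 130 x 4 mm, fixed to the worktop, on the left or on the right of the tongs; origin at the centre of its underside, y axis along the row of the two tablets.
- tongs: Small steel spring tongs (loose, 90 g), lying on their side on the worktop, so that the arms open and shut level with it. Origin on the pivot at the closed end, on the underside; x from the pivot to the jaws, midway between the open arms; y to the left arm, z up. 169 mm from pivot to the jaws' ends, 22 mm high. A pull ring reaches 31 mm behind the pivot.
- tongs_grip (a point): Midway between the two black grip sleeves of the open tongs, 80 mm ahead of the pivot and 11 mm above the underside, near the balance point; axes as for tongs. The sleeves run from 50 to 110 mm from the pivot, 22 mm high, 52 mm over their outsides when open. Squeezed here to 36 mm the jaws just hold the round tablet; at 44 mm they are half-way.
- tongs_arm: The right-hand arm of the tongs, hinged to the left one at the pivot (its origin). A spring holds the arms open; it pushes back on the sleeves with about 6 N when open and 9 N at the tablet, which is enough to carry the tongs half squeezed. Let go, they spring open.
- jaw_left (a point): Middle of the inner face of the left jaw, 158 mm from the pivot and 9 mm above the underside. Each jaw is a shallow cup of three upright facets, 21 mm long along the tongs, 18 mm high, about 4 mm thick, lined with rubber, shaped round a 26 mm tablet.
- jaw_right (a point): Middle of the inner face of the right jaw. Midway between jaw_left and jaw_right is where the tablet's centre has to be. The two are 57 mm apart with the tongs open and 26 mm with the tablet held; the jaws' ends curve inward and stand 49 mm apart when open, 33 mm when half-way, 18 mm when held.
- dropper_1: Dropper bottle, 27 x 28 x 85 mm, loose, standing behind the work; origin under its middle. Leave alone.
- dropper_2: Dropper bottle, 27 x 28 x 76 mm, loose, standing behind the work. Leave alone.
- reagent_jar_1: White screw-top jar, 70 mm across, 146 mm high, loose, standing behind the work. Leave alone.
Things that resemble listed ones, but are neither listed nor needed, are in the scene too. What is meant by the cup is not red, and is the smaller of those in its own colour.

How it is judged:
On the way, in this order (a step that is already met when the one before it is completed fails the run):
1. the cup stands upright in the middle of the scale's pan and is let go (horizontal distance between cup_center and scale_pan below 0.01 m and z of cup_center in the frame of scale_pan between 0.012 and 0.018 m and angle between cup's own z axis and vertical below 0.1 rad and linear speed of cup below 0.02 m/s and contact force between the fingers and cup below 0.05 N), for 0.3 s.
2. the round tablet is lifted off the mat between the jaws of the tongs (height (world z) of tablet_center above 0.04 m and contact force between tongs_arm and tablet above 0.3 N and contact force between the fingers and tongs above 1 N), for 0.3 s.
At the end, for the whole second after the job is handed in: Cup upright (0.1 rad) on the pan, within 10 mm of its centre, touched by nothing else. The round tablet rests in the squeezed jaws of the tongs, which the fingers hold; its centre is within 20 mm of the cup's axis and at least 45 mm above the pan. Tongs clear of scale and cup (horizontal distance between cup_center and scale_pan below 0.01 m and z of cup_center in the frame of scale_pan between 0.012 and 0.018 m and angle between cup's own z axis and vertical below 0.1 rad and linear speed of each of cup, tablet below 0.02 m/s and contact force between each of the arm, tongs, tablet and cup below 0.05 N and contact force between tongs and scale below 0.05 N and horizontal distance between tablet_center and cup_center below 0.02 m and z of tablet_center in the frame of scale_pan above 0.045 m and contact force between tongs_arm and tablet above 0.3 N and contact force between the fingers and tongs above 1 N and height (world z) of tongs_grip above 0.06 m); the arm keeps its last pose, push and grip.
It fails at once if the gripper touches a tablet (contact force between the arm and tablet above 0.2 N or contact force between the arm and square_tablet above 0.2 N).
It fails at once if the square tablet is moved by more than 15 mm (distance of square_tablet_center from where it was at the start of the episode above 0.015 m).
It fails at once if a dropper bottle or the loose jar is moved by more than 20 mm (distance of any of dropper_1, dropper_2, reagent_jar_1 from where it was at the start of the episode above 0.02 m).
It also fails if it takes over 64 s, if anything falls off the work surface, if the arm or the gripper's body presses on something with over 40 N, if the wrist force passes 120 N, or if a joint passes its speed limit or range.

## Working session

There is one attempt and no reset: what is moved stays moved. The work goes in short steps, Python scripts to look and compute and a tool call to move; the robot and the scene stay as the last step left them, time stands still between calls to the robot, and variables do not carry over. Pictures are saved under pics/ and viewed, at most 10 in all, crops included, and the job is handed in when it is done.

Besides the shell and the picture viewer there is one more tool, called after "Emit:" as name(argument=value, ...), one argument or row to a line, values as JSON. jog_arm: Moves the arm, as the interface text tells. Its arguments: {"type":"object","properties":{"turn":{"type":"array","items":{"type":"array","items":{"type":"number"}}},"delta_pos":{"type":"array","items":{"type":"array","items":{"type":"number"}}},"gripper":{"type":"array","items":{"type":"number"}},"grip_force":{"type":"number"}},"required":["turn","delta_pos","gripper"]}

```bash
mkdir -p pics; cat > h.py <<'E'
import numpy as np, cv2
from workcell import read_state, vision, ticket
def K(n):
    c=vision.calibration(n); f=240/np.tan(np.radians(c["vfov"])/2)
    return f,c["cx"],c["cy"],np.array(c["R"]),np.array(c["t"])
def ray(n,u,v,z):
    f,cx,cy,R,t=K(n); o=-R.T@t; d=R.T@np.array([(u-cx)/f,(v-cy)/f,1]); return o+d*(z-o[2])/d[2]
def proj(n,X):
    f,cx,cy,R,t=K(n); p=R@np.array(X)+t; return f*p[0]/p[2]+cx,f*p[1]/p[2]+cy
def snap(n,name):
    im=np.array(vision.read_camera(n))[:,:,::-1].copy(); cv2.imwrite(f"pics/{name}.png",im); return im
E
python3 - <<'E'
from h import *
for n in("scene","top"):
    snap(n,n+"0"); f,cx,cy,R,t=K(n); print(n,f,cx,cy,-R.T@t,vision.calibration(n).keys()); print(R)
print(read_state())
E
```

```text
scene 597.4311729957637 320.25466843662616 242.72921523652903 [ 0.17028194 -0.61082617  0.86091108] dict_keys(['vfov', 'cx', 'cy', 'R', 't'])
[[ 0.87014377 -0.49267775 -0.01088393]
 [-0.35403498 -0.6096113  -0.7092484 ]
 [ 0.34279593  0.62100137 -0.70487463]]
top 569.8063248959155 324.75461348474056 231.2821651043019 [0.49495035 0.10377199 1.13504074] dict_keys(['vfov', 'cx', 'cy', 'R', 't'])
[[-1.03926605e-03 -9.99461821e-01  3.27870249e-02]
 [-9.99542743e-01  4.74208093e-05 -3.02374354e-02]
 [ 3.02196075e-02 -3.28034575e-02 -9.99004859e-01]]
{'time': 0.1, 'q': array([-1.24994406e+00,  2.64653662e-01,  1.60523537e+00,  2.52583702e-05,
        1.27370435e+00, -3.69110839e-02]), 'joint_vel': array([-0.00116388, -0.00406204, -0.00558913, -0.00180157, -0.00069383,
       -0.00167113]), 'joint_torque': array([ 1.57272651e-03, -5.16707325e+01, -3.68589020e+01,  5.32429704e-05,
        6.33824980e-03, -1.46334810e-05]), 'tool_pos': array([ 0.23615035, -0.63159638,  0.20950396]), 'tcp_rot': array([-3.08951286e+00, -5.58616604e-01,  4.06876945e-04]), 'wrist_force': array([-1.04581603, -0.41454455, -0.33677872]), 'torque': array([ 0.00563656, -0.03061295,  0.01131876]), 'grip_force': 0.0, 'width': 1.0001820747020733}
```

View pics/top0.png

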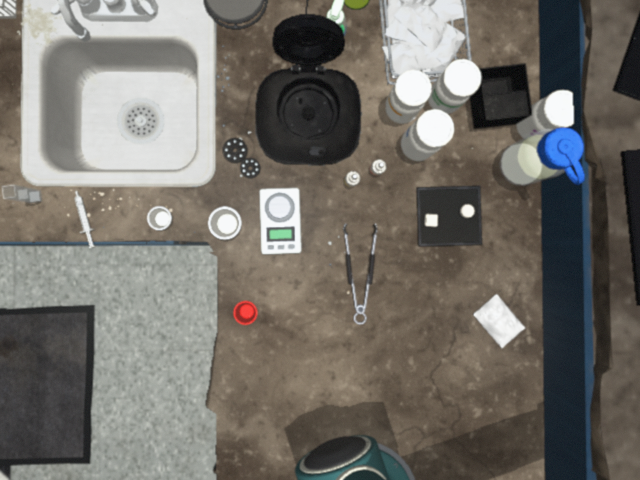

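View pics/scene0.png

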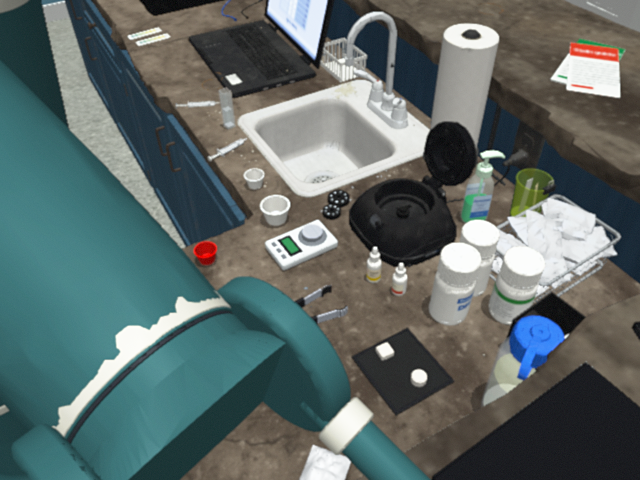

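The top view shows the small cup at (160,217), the larger decoy at (225,222), the pan at (279,208) and the tongs from the ring (360,316) to jaws (346,228)/(375,228). The round tablet is at (468,211) and the square one at (431,220). The scene view agrees.

```bash
python3 - <<'E'
from h import *
im=cv2.imread("pics/top0.png"); g=cv2.cvtColor(im,cv2.COLOR_BGR2GRAY)
c=np.hstack([cv2.resize(im[195:240,140:185],(400,400),interpolation=2),cv2.resize(im[220:325,320:400],(305,400),interpolation=2)]); cv2.imwrite("pics/crop0.png",c)
def blobs(x0,y0,x1,y1,th,zs,inv=0):
    m=((g[y0:y1,x0:x1]<th) if inv else (g[y0:y1,x0:x1]>th)).astype(np.uint8)
    for k in cv2.findContours(m,cv2.RETR_EXTERNAL,2)[0]:
        if cv2.contourArea(k)<25: continue
        (u,v),(w,h),a=cv2.minAreaRect(k); u+=x0;v+=y0
        print(round(u,1),round(v,1),round(w,1),round(h,1),round(a,1),cv2.contourArea(k),[ray("top",u,v,z).round(4)[:2] for z in zs], w*(1.1/569.8))
print("cup");blobs(140,195,185,240,150,[.03])
print("big");blobs(200,200,246,245,150,[.03])
print("tabs");blobs(419,190,479,242,120,[.018,.02])
print("scale");blobs(250,180,310,262,190,[.022])
print("mat");blobs(410,180,490,250,45,[.004],1)
print("sleeves");blobs(335,245,385,300,40,[.022],1)
E
```

```text
cup
158.6 217.7 25.1 24.8 5.7 467.5 [array([0.5545, 0.3873])] 0.04840721955170503
big
224.5 222.5 33.0 33.0 90.0 853.0 [array([0.5454, 0.2612])] 0.06370656370656372
tabs
431.0 220.0 12.0 12.0 90.0 141.0 [array([ 0.551 , -0.1429]), array([ 0.5509, -0.1425])] 0.02316602316602317
467.5 210.5 13.0 13.0 90.0 136.0 [array([ 0.5699, -0.2159]), array([ 0.5698, -0.2153])] 0.0250965250965251
scale
279.8 220.6 64.7 39.5 88.2 2449.5 [array([0.5494, 0.1549])] 0.12487871030122619
mat
sleeves
```

View pics/crop0.png

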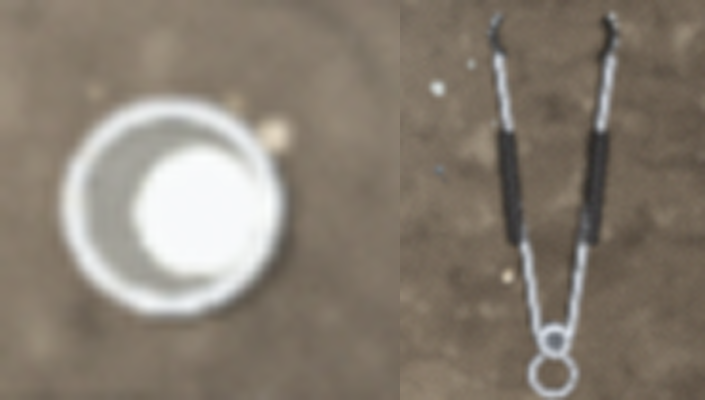

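The crop shows the cup's rim centred near (159,218) and the tongs symmetric. The pivot is about (360.4,309), the sleeve middle about (360.2,269), and the axis is nearly straight along image-up. Next I measure the pan and tongs and cross-check the cup and tablets in the scene view.

```bash
python3 - <<'E'
from h import *
im=cv2.imread("pics/top0.png"); g=cv2.cvtColor(im,cv2.COLOR_BGR2GRAY)
s=6; p=cv2.resize(g[185:232,258:302],None,fx=s,fy=s,interpolation=2)
c=cv2.HoughCircles(p,cv2.HOUGH_GRADIENT,1.2,200,param1=80,param2=20,minRadius=55,maxRadius=80)[0]
for x,y,r in c[:2]:
    u,v=258+x/s-.5,185+y/s-.5; print("pan",u,v,r/s, ray("top",u,v,.036).round(4))
ct=ray("top",279.8,220.6,.022); print("scale+26",ct.round(4), "expected pan px",proj("top",[ct[0]+.026,ct[1],.036]))
for n,u,v in(("pivot",360.2,309),("ring",360.2,317.7),("sleeves",360.0,268.8),("jawmid",360.0,226)): print(n,ray("top",u,v,.022 if n=='sleeves' else .018).round(4))
sc=cv2.cvtColor(cv2.imread("pics/scene0.png"),cv2.COLOR_BGR2GRAY)
for n,X in(("cup",(.5545,.3873,.03)),("sq",(.551,-.1429,.018)),("rd",(.5698,-.2153,.02))):
    print(n,np.round(proj("scene",X),1), end=' ')
    u,v=map(int,proj("scene",X)); x0,y0=u-18,v-18
    for k in cv2.findContours((sc[y0:y0+36,x0:x0+36]>185).astype(np.uint8),0,2)[0]:
        if cv2.contourArea(k)>25: print(np.add(cv2.minAreaRect(k)[0],(x0,y0)).round(1),cv2.boundingRect(k)[2:],end=' ')
    print()
E
```

```text
pan 279.0 206.2 10.986667 [0.5766 0.1559 0.036 ]
scale+26 [0.5495 0.155  0.022 ] expected pan px (np.float64(279.483933905315), np.float64(206.77420809867962))
pivot [ 0.3765 -0.0022  0.018 ]
ring [ 0.3595 -0.0021  0.018 ]
sleeves [ 0.4552 -0.0017  0.022 ]
jawmid [ 0.5391 -0.0023  0.018 ]
cup [254.  173.4] [253.5 174.5] (20, 14) 
sq [384.9 347.4] [384.8 349.6] (17, 14) 
rd [419.4 373.7] [419.  375.5] (15, 14)
```

Emit:
jog_arm(
  turn=[
    [0,0,0.12],
    [0,0,0.12],
    [0,0,0.118],
    [0,0,0],
  ],
  delta_pos=[
    [0,0,0],
    [0,0,0],
    [0,0,0],
    [0,0,0],
  ],
  gripper=[0.085,0.085,0.085,0.085],
  grip_force=20,
)

```text
time: 0.43
tool_pos: [0.2363, -0.6318, 0.2099]
tcp_rot: [-3.14, 0.005, 0.001]
wrist_force: [1.0, 0.2, -1.0]
width: 0.997
grip_force: 0.0
```

Emit:
jog_arm(
  turn=[
    [0,0,0],
    [0,0,0],
    [0,0,0],
    [0,0,0],
    [0,0,0],
    [0,0,0],
    [0,0,0],
    [0,0,0],
    [0,0,0],
    [0,0,0],
    [0,0,0],
    [0,0,0],
    [0,0,0],
    [0,0,0],
    [0,0,0],
    [0,0,0],
    [0,0,0],
    [0,0,0],
    [0,0,0],
    [0,0,0],
  ],
  delta_pos=[
    [0.016,-0.034,0],
    [0.016,-0.034,0],
    [0.016,-0.034,0],
    [0.016,-0.034,0],
    [0.016,-0.034,0],
    [0.016,-0.034,0],
    [0.016,-0.034,0],
    [0.016,-0.034,0],
    [0.016,-0.034,0],
    [0.016,-0.034,0],
    [0.016,-0.034,0],
    [0.016,-0.034,0],
    [0.016,-0.034,0],
    [0.016,-0.034,0],
    [0.016,-0.034,0],
    [0.016,-0.034,0],
    [0.016,-0.034,0],
    [0.016,-0.034,0],
    [0.016,-0.034,0],
    [0.014,-0.034,0],
  ],
  gripper=[0.085,0.085,0.085,0.085,0.085,0.085,0.085,0.085,0.085,0.085,0.085,0.085,0.085,0.085,0.085,0.085,0.085,0.085,0.085,0.085],
)

```text
time: 2.1
tool_pos: [0.555, 0.0496, 0.2105]
tcp_rot: [3.141, 0.006, 0.0]
wrist_force: [1.4, -0.8, 0.1]
width: 0.996
grip_force: 0.0
```

Emit:
jog_arm(
  turn=[
    [0,0,0],
    [0,0,0],
    [0,0,0],
    [0,0,0],
    [0,0,0],
    [0,0,0],
    [0,0,0],
    [0,0,0],
    [0,0,0],
    [0,0,0],
    [0,0,0],
    [0,0,0],
    [0,0,0],
  ],
  delta_pos=[
    [0,-0.034,0],
    [0,-0.034,0],
    [0,-0.034,0],
    [0,-0.034,0],
    [0,-0.034,0],
    [0,-0.034,0],
    [0,-0.034,0],
    [0,-0.034,0.02],
    [0,-0.034,0.02],
    [0,-0.033,0.02],
    [0,0,0.02],
    [0,0,0.02],
    [0,0,0],
  ],
  gripper=[0.085,0.085,0.085,0.085,0.085,0.085,0.085,0.085,0.085,0.085,0.085,0.085,0.085],
)

```text
time: 3.18
tool_pos: [0.5508, 0.3854, 0.1046]
tcp_rot: [3.136, 0.007, -0.013]
wrist_force: [-0.8, -1.4, -0.6]
width: 0.995
grip_force: 0.0
```

```bash
python3 - <<'E'
from h import *
im=snap("scene","scene1"); s=read_state(); print(s["tool_pos"],s["tcp_rot"],s["q"].round(2))
print([np.round(proj("scene",X),1) for X in (s["tool_pos"],(.5545,.3873,.03))])
cv2.imwrite("pics/crop1.png",cv2.resize(im[90:240,170:370],(800,600)))
E
```

```text
[0.55199768 0.38555577 0.10699067] [ 3.13764917  0.00488903 -0.00939331] [ 0.57  0.34  1.7  -0.    1.11  2.14]
[array([250. , 145.8]), array([254. , 173.4])]
```

View pics/crop1.png

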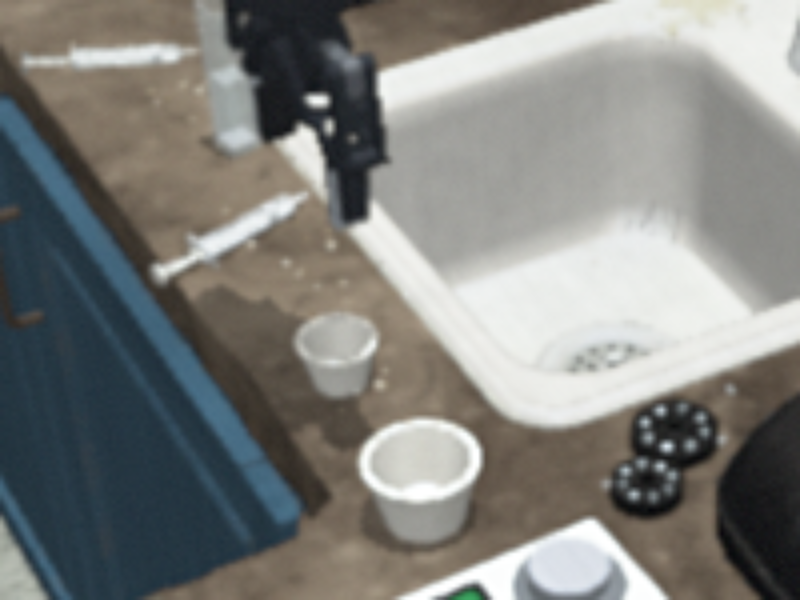

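The open gripper hangs clear above and behind the small cup (crop (338,350)), with nothing in the way of its fingers. I descend and close.

Emit:
jog_arm(
  turn=[
    [0,0,0],
    [0,0,0],
    [0,0,0],
    [0,0,0],
    [0,0,0],
    [0,0,0],
    [0,0,0],
    [0,0,0],
    [0,0,0],
    [0,0,0],
    [0,0,0],
  ],
  delta_pos=[
    [0,0,0.02],
    [0,0,0.02],
    [0,0,0.02],
    [0,0,0.02],
    [0,0,0.015],
    [0,0,0.009],
    [0,0,0],
    [0,0,0],
    [0,0,0],
    [0,0,0],
    [0,0,0],
  ],
  gripper=[0.085,0.085,0.085,0.085,0.085,0.085,0.085,0.085,0.06,0.055,0.055],
)

```text
time: 4.15
tool_pos: [0.5556, 0.3873, 0.0083]
tcp_rot: [-3.14, 0.0, -0.003]
wrist_force: [-0.6, 0.2, -0.7]
width: 0.647
grip_force: 0.0
```

Emit:
jog_arm(
  turn=[
    [0,0,0],
    [0,0,0],
    [0,0,0],
    [0,0,0],
    [0,0,0],
    [0,0,0],
    [0,0,0],
    [0,0,0],
  ],
  delta_pos=[
    [0,0,0],
    [0,0,0],
    [0,0,0],
    [0,0,0],
    [0,0,0],
    [0,0,0],
    [0,0,0],
    [0,0,0],
  ],
  gripper=[0.05,0.045,0.042,0.04,0.04,0.04,0.04,0.04],
)

```text
time: 4.82
tool_pos: [0.5552, 0.387, 0.0078]
tcp_rot: [-3.141, 0.0, -0.002]
wrist_force: [-1.6, -2.1, 5.9]
width: 0.469
grip_force: 2.8
```

```bash
python3 - <<'E'
from h import *
im=snap("scene","scene2"); t=snap("top","top2"); s=read_state(); print(s["wrist_force"],s["width"],s["grip_force"],s["tool_pos"])
cv2.imwrite("pics/crop2.png",np.hstack([cv2.resize(im[140:220,210:310],(500,400)),cv2.resize(t[187:247,130:190],(300,400))]))
E
```

```text
[-0.89934017 -0.94057667  5.55634374] 0.4677435646316694 2.8052545870741596 [0.55513063 0.38695469 0.00776319]
```

View pics/crop2.png

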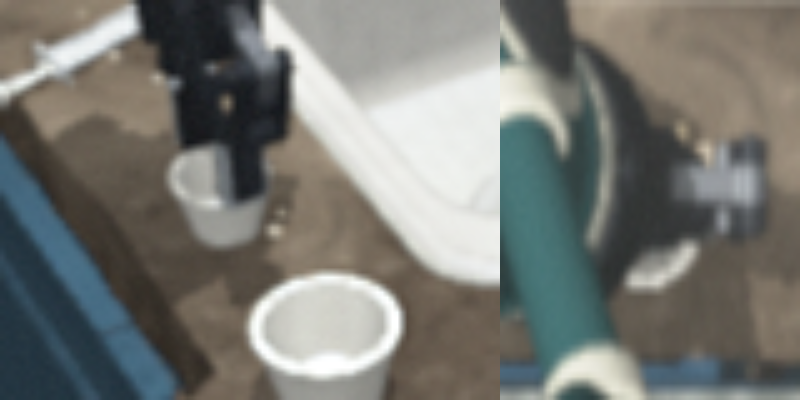

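The near finger sits against the cup wall and the cup stays upright at its expected place. I squeeze fully and lift a little.

Emit:
jog_arm(
  turn=[
    [0,0,0],
    [0,0,0],
    [0,0,0],
    [0,0,0],
    [0,0,0],
    [0,0,0],
    [0,0,0],
    [0,0,0],
    [0,0,0],
  ],
  delta_pos=[
    [0,0,0],
    [0,0,0],
    [0,0,0],
    [0,0,-0.005],
    [0,0,-0.01],
    [0,0,-0.015],
    [0,0,-0.02],
    [0,0,-0.02],
    [0,0,0],
  ],
  gripper=[0.036,0.032,0.03,0.03,0.03,0.03,0.03,0.03,0.03],
)

```text
time: 5.67
tool_pos: [0.5579, 0.3889, 0.083]
tcp_rot: [-3.137, 0.0, -0.012]
wrist_force: [1.1, -0.3, 0.6]
width: 0.352
grip_force: 0.0
```

```bash
python3 - <<'E'
from h import *
im=snap("scene","scene3"); s=read_state(); print(s["wrist_force"],s["width"]*.0854,s["grip_force"],s["tool_pos"])
cv2.imwrite("pics/crop3.png",cv2.resize(im[110:230,190:310],(600,600),interpolation=2))
x,y,z=s["tool_pos"]
for h in(0.0,.03): print(np.round((np.array(proj("scene",(x,y,z-.0065+h)))-(190,110))*5))
E
```

```text
[-0.41987445 -0.26908491  0.16030504] 0.030091182443261297 0.0 [0.55706043 0.38834851 0.08105168]
[315. 233.]
[309. 177.]
```

View pics/crop3.png

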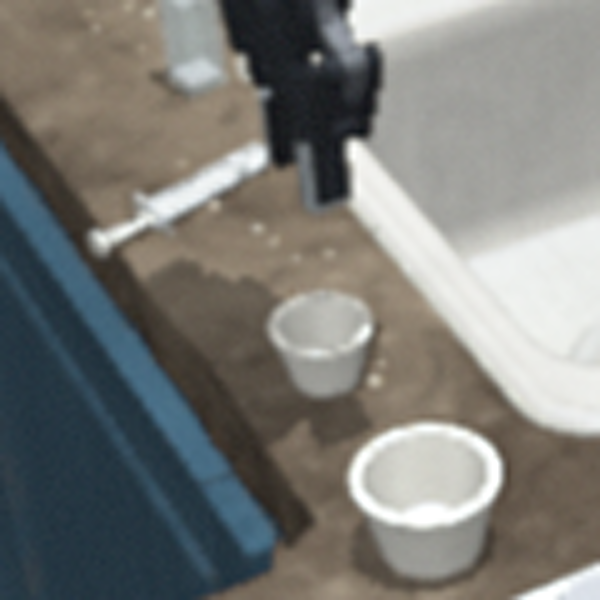

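The cup was not caught: it still stands at its place while the fingers closed to 30 mm above it. The fingertips look higher than I assumed, so I measure their height.

```bash
python3 - <<'E'
from h import *
im=snap("scene","scene4"); t=snap("top","top4"); s=read_state(); print(s["tool_pos"],s["tcp_rot"],s["width"])
x,y,z=s["tool_pos"]
for h in(0,.01,.02,.03): print(h,[np.round((np.array(proj("scene",(x+a,y-.015,z+h)))-(230,110))*8) for a in(-.011,.011)],[np.round((np.array(proj("scene",(x+a,y+.015,z+h)))-(230,110))*8) for a in(-.011,.011)])
cv2.imwrite("pics/crop4.png",np.hstack([cv2.resize(im[110:180,230:280],(400,560),interpolation=2),cv2.resize(t[187:243,130:170],(400,560),interpolation=2)]))
E
```

```text
[0.5546806  0.38678397 0.07730007] [-3.14111749e+00  3.12407328e-04 -1.05453591e-03] 0.35197783800850013
0 [array([164., 412.]), array([238., 387.])] [array([118., 355.]), array([191., 330.])]
0.01 [array([161., 382.]), array([235., 357.])] [array([114., 325.]), array([188., 301.])]
0.02 [array([157., 352.]), array([232., 327.])] [array([111., 295.]), array([184., 270.])]
0.03 [array([154., 321.]), array([229., 296.])] [array([107., 264.]), array([181., 240.])]
```

View pics/crop4.png

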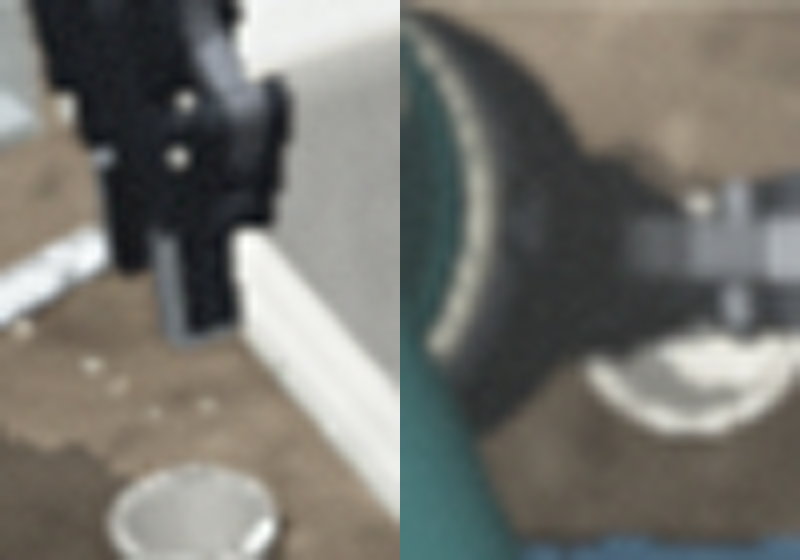

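Comparing the projections, the actual tips sit about 20 mm above the reported TCP height, while x and y agree. I'll go lower in steps, watching the wrist force.

Emit:
jog_arm(
  turn=[
    [0,0,0],
    [0,0,0],
    [0,0,0],
    [0,0,0],
    [0,0,0],
    [0,0,0],
    [0,0,0],
    [0,0,0],
    [0,0,0],
    [0,0,0],
    [0,0,0],
    [0,0,0],
    [0,0,0],
  ],
  delta_pos=[
    [0,0,0],
    [0,0,0],
    [0,0,0],
    [0,0,0],
    [0,0,0],
    [0,0,0.02],
    [0,0,0.02],
    [0,0,0.02],
    [0,0,0.01],
    [0,0,0.008],
    [0,0,0.004],
    [0,0,0],
    [0,0,0],
  ],
  gripper=[0.085,0.085,0.085,0.085,0.085,0.085,0.085,0.085,0.085,0.085,0.085,0.085,0.085],
)

```text
time: 6.9
tool_pos: [0.5552, 0.3871, -0.0046]
tcp_rot: [-3.141, 0.0, -0.001]
wrist_force: [-0.4, 0.1, -0.4]
width: 1.0
grip_force: 0.0
```

Emit:
jog_arm(
  turn=[
    [0,0,0],
    [0,0,0],
    [0,0,0],
    [0,0,0],
    [0,0,0],
    [0,0,0],
  ],
  delta_pos=[
    [0,0,0],
    [0,0,0],
    [0,0,0],
    [0,0,0],
    [0,0,0],
    [0,0,0],
  ],
  gripper=[0.065,0.06,0.056,0.056,0.056,0.056],
)

```text
time: 7.4
tool_pos: [0.5547, 0.3868, -0.0051]
tcp_rot: [-3.141, 0.0, -0.0]
wrist_force: [-0.4, -0.7, 0.3]
width: 0.655
grip_force: 0.0
```

Emit:
jog_arm(
  turn=[
    [0,0,0],
    [0,0,0],
    [0,0,0],
  ],
  delta_pos=[
    [0,0,0.003],
    [0,0,0.002],
    [0,0,0],
  ],
  gripper=[0.056,0.056,0.056],
)

```text
time: 7.65
tool_pos: [0.554, 0.3863, -0.0112]
tcp_rot: [3.141, -0.0, -0.002]
wrist_force: [-0.8, -0.2, 0.3]
width: 0.66
grip_force: 0.0
```

```bash
python3 - <<'E'
from h import *
im=snap("scene","scene5"); s=read_state(); print(s["tool_pos"],s["wrist_force"],s["width"])
x,y,z=s["tool_pos"]
for h in(0,.02,.03): print(h,[np.round((np.array(proj("scene",(x+a,y-.028,z+h)))-(220,130))*8) for a in(-.011,.011)],[np.round((np.array(proj("scene",(x+a,y+.028,z+h)))-(220,130))*8) for a in(-.011,.011)])
cv2.imwrite("pics/crop5.png",cv2.resize(im[130:200,220:290],(560,560),interpolation=2))
E
```

```text
[ 0.55413717  0.3863689  -0.01100376] [ 0.11517446  0.65852812 -0.05426726] 0.661752773338481
0 [array([292., 531.]), array([362., 505.])] [array([209., 422.]), array([278., 397.])]
0.02 [array([285., 476.]), array([357., 450.])] [array([202., 367.]), array([272., 343.])]
0.03 [array([282., 448.]), array([354., 422.])] [array([198., 339.]), array([269., 315.])]
```

View pics/crop5.png

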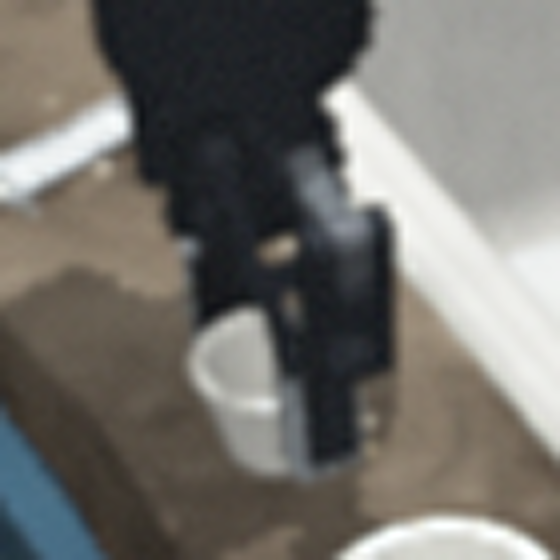

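The fingers now straddle the cup with tips about 10 mm above the worktop ((310,472) in the crop). I close and lift.

Emit:
jog_arm(
  turn=[
    [0,0,0],
    [0,0,0],
    [0,0,0],
    [0,0,0],
    [0,0,0],
    [0,0,0],
    [0,0,0],
    [0,0,0],
  ],
  delta_pos=[
    [0,0,0],
    [0,0,0],
    [0,0,0],
    [0,0,0],
    [0,0,0],
    [0,0,0],
    [0,0,0],
    [0,0,0],
  ],
  gripper=[0.05,0.046,0.042,0.04,0.038,0.036,0.036,0.036],
)

```text
time: 8.37
tool_pos: [0.5549, 0.3868, -0.0101]
tcp_rot: [-3.141, 0.0, -0.001]
wrist_force: [-0.2, -0.7, 1.5]
width: 0.509
grip_force: 20.4
```

Emit:
jog_arm(
  turn=[
    [0,0,0],
    [0,0,0],
    [0,0,0],
    [0,0,0],
    [0,0,0],
    [0,0,0],
    [0,0,0],
    [0,0,0],
    [0,0,0],
    [0,0,0],
    [0,0,0],
    [0,0,0],
    [0,0,0],
    [0,0,0],
    [0,0,0],
    [0,0,0],
    [0,0,0],
    [0,0,0],
    [0,0,0],
  ],
  delta_pos=[
    [0,0,-0.01],
    [0,0,-0.015],
    [0,0,-0.02],
    [0,0,-0.02],
    [0,0,-0.02],
    [0,0,-0.01],
    [0.001,0.01,0],
    [0.0025,0.02,0],
    [0.002,0.025,0],
    [0.002,0.025,0],
    [0.002,0.025,0],
    [0.002,0.025,0],
    [0.002,0.025,0],
    [0.002,0.025,0],
    [0.002,0.025,0],
    [0.002,0.016,0],
    [0.002,0.0105,0],
    [0,0,0],
    [0,0,0],
  ],
  gripper=[0.036,0.036,0.036,0.036,0.036,0.036,0.036,0.036,0.036,0.036,0.036,0.036,0.036,0.036,0.036,0.036,0.036,0.036,0.036],
)

```text
time: 9.95
tool_pos: [0.5757, 0.1547, 0.0842]
tcp_rot: [-3.141, 0.003, 0.001]
wrist_force: [-0.8, 0.3, -0.1]
width: 0.506
grip_force: 20.5
```

```bash
python3 - <<'E'
from h import *
im=snap("scene","scene6"); s=read_state(); print(s["tool_pos"],s["wrist_force"],s["width"],s["grip_force"])
x,y,z=s["tool_pos"]
for h in(.01,.04): print(h,np.round((np.array(proj("scene",(x,y,z+h)))-(260,160))*6))
cv2.imwrite("pics/crop6.png",cv2.resize(im[160:260,260:360],(600,600),interpolation=2))
E
```

```text
[0.57576947 0.15540657 0.08434764] [-0.48049333  0.73133966  0.00590749] 0.5075597680721388 20.47177817887132
0.01 [311. 289.]
0.04 [309. 217.]
```

View pics/crop6.png

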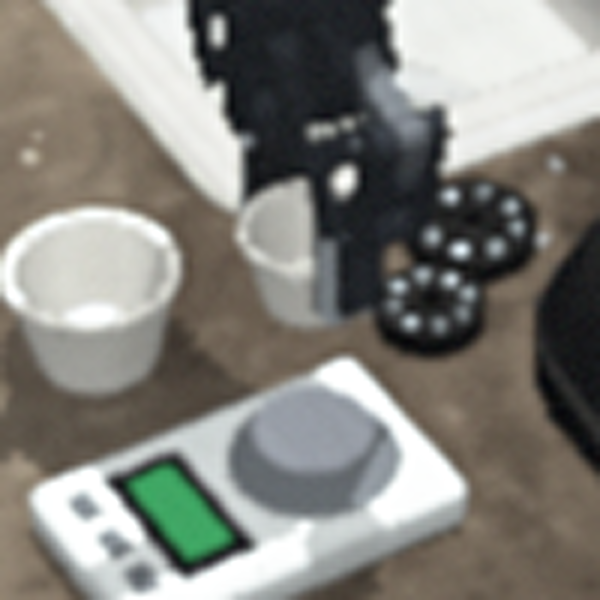

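The cup hangs upright in the fingers (rim around (290,235), foot at (300,320)) above the pan, whose top is at (310,430). I lower it.

Emit:
jog_arm(
  turn=[
    [0,0,0],
    [0,0,0],
    [0,0,0],
    [0,0,0],
    [0,0,0],
    [0,0,0],
    [0,0,0],
    [0,0,0],
    [0,0,0],
  ],
  delta_pos=[
    [0,0,0.01],
    [0,0,0.015],
    [0,0,0.015],
    [0,0,0.009],
    [0,0,0.004],
    [0,0,0.002],
    [0,0,0.001],
    [0,0,0],
    [0,0,0],
  ],
  gripper=[0.036,0.036,0.036,0.036,0.036,0.036,0.036,0.036,0.036],
)

```text
time: 10.75
tool_pos: [0.5768, 0.1555, 0.0295]
tcp_rot: [-3.141, 0.0, -0.002]
wrist_force: [0.1, 0.3, -0.0]
width: 0.504
grip_force: 20.5
```

Emit:
jog_arm(
  turn=[
    [0,0,0],
    [0,0,0],
    [0,0,0],
    [0,0,0],
  ],
  delta_pos=[
    [0,0,0.001],
    [0,0,0.001],
    [0,0,0],
    [0,0,0],
  ],
  gripper=[0.036,0.036,0.036,0.036],
)

```text
time: 11.08
tool_pos: [0.5761, 0.1551, 0.0268]
tcp_rot: [-3.142, 0.001, -0.0]
wrist_force: [0.4, 0.1, -0.1]
width: 0.506
grip_force: 20.5
```

Emit:
jog_arm(
  turn=[
    [0,0,0],
    [0,0,0],
    [0,0,0],
  ],
  delta_pos=[
    [0,0,0.001],
    [0,0,0],
    [0,0,0],
  ],
  gripper=[0.036,0.036,0.036],
)

```text
time: 11.33
tool_pos: [0.5763, 0.1552, 0.0259]
tcp_rot: [-3.142, 0.0, -0.001]
wrist_force: [0.3, -1.1, 0.7]
width: 0.509
grip_force: 20.5
```

Emit:
jog_arm(
  turn=[
    [0,0,0],
    [0,0,0],
    [0,0,0],
    [0,0,0],
    [0,0,0],
    [0,0,0],
    [0,0,0],
  ],
  delta_pos=[
    [0,0,0.0005],
    [0,0,0],
    [0,0,0],
    [0,0,0],
    [0,0,0],
    [0,0,0],
    [0,0,0],
  ],
  gripper=[0.036,0.043,0.045,0.047,0.055,0.065,0.065],
)

```text
time: 11.92
tool_pos: [0.5758, 0.1552, 0.0249]
tcp_rot: [3.141, -0.0, -0.001]
wrist_force: [-0.3, -0.0, -1.1]
width: 0.764
grip_force: 0.0
```

Emit:
jog_arm(
  turn=[
    [0,0,0],
    [0,0,0],
    [0,0,0],
    [0,0,0],
    [0,0,0],
    [0,0,0],
    [0,0,0],
    [0,0,0],
  ],
  delta_pos=[
    [0,0,0],
    [0,0,0],
    [0,0,-0.01],
    [0,0,-0.02],
    [0,0,-0.03],
    [0,0,-0.03],
    [0,0,-0.03],
    [0,0,0],
  ],
  gripper=[0.08,0.08,0.08,0.08,0.08,0.08,0.08,0.08],
)

```text
time: 12.58
tool_pos: [0.5811, 0.1563, 0.1539]
tcp_rot: [-3.139, 0.0, -0.02]
wrist_force: [1.4, 0.4, 0.6]
width: 0.935
grip_force: 0.0
```

Emit:
jog_arm(
  turn=[
    [0,0,0],
    [0,0,0],
    [0,0,0],
    [0,0,0],
    [0,0,0],
    [0,0,0],
    [0,0,0],
    [0,0,0],
  ],
  delta_pos=[
    [-0.02,0.02,0],
    [-0.02,0.027,0],
    [-0.02,0.027,0],
    [-0.02,0.027,0],
    [-0.02,0.027,0],
    [-0.02,0.029,0],
    [0,0,0],
    [0,0,0],
  ],
  gripper=[0.085,0.085,0.085,0.085,0.085,0.085,0.085,0.085],
)

```text
time: 13.25
tool_pos: [0.4554, -0.0028, 0.1456]
tcp_rot: [-3.141, 0.005, -0.002]
wrist_force: [0.5, 0.4, -0.6]
width: 0.996
grip_force: 0.0
```

```bash
python3 - <<'E'
from h import *
im=snap("scene","scene7"); t=snap("top","top7"); s=read_state(); print(s["tool_pos"],s["wrist_force"],s["width"])
for h in(.036,.066): print(np.round((np.array(proj("scene",(.5765,.1555,h)))-(240,170))*5),np.round(proj("top",(.5765,.1555,h)),1))
cv2.imwrite("pics/crop7.png",np.hstack([cv2.resize(im[170:290,240:360],(400,400),interpolation=2),cv2.resize(t[180:340,240:400],(400,400),interpolation=2)]))
E
```

```text
[ 0.45676498 -0.00154974  0.14581967] [ 1.71054548 -0.3853501  -0.29915883] 0.9955111498232658
[364. 299.] [279.2 206.2]
[362. 244.] [278.5 205.1]
```

View pics/crop7.png

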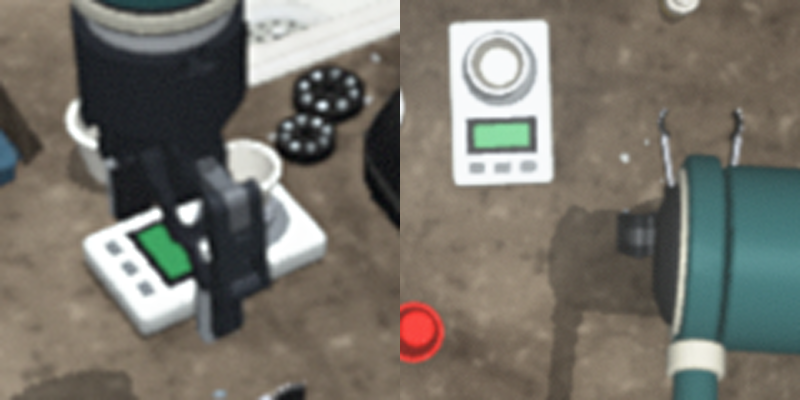

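The cup stands centred on the pan (top view pixel (279.2,206.4), predicted (278.5,205.1)) and the gripper is over the tongs. That was my last picture, so I work from numbers now. I descend on the tongs.

Emit:
jog_arm(
  turn=[
    [0,0,0],
    [0,0,0],
    [0,0,0],
    [0,0,0],
    [0,0,0],
    [0,0,0],
    [0,0,0],
    [0,0,0],
    [0,0,0],
    [0,0,0],
  ],
  delta_pos=[
    [0,0,0.03],
    [0,0,0.03],
    [0,0,0.03],
    [0,0,0.025],
    [0,0,0.02],
    [0,0,0.012],
    [0,0,0.006],
    [0,0,0.004],
    [0,0,0],
    [0,0,0],
  ],
  gripper=[0.085,0.085,0.085,0.085,0.08,0.075,0.07,0.066,0.062,0.06],
)

```text
time: 14.18
tool_pos: [0.4571, -0.0014, -0.0112]
tcp_rot: [3.142, 0.001, 0.002]
wrist_force: [1.8, 1.2, -0.6]
width: 0.704
grip_force: 0.0
```

Emit:
jog_arm(
  turn=[
    [0,0,0],
    [0,0,0],
    [0,0,0],
    [0,0,0],
  ],
  delta_pos=[
    [0,0,0.002],
    [0,0,0.002],
    [0,0,0.001],
    [0,0,0],
  ],
  gripper=[0.06,0.06,0.06,0.06],
)

```text
time: 14.52
tool_pos: [0.4561, -0.0019, -0.0166]
tcp_rot: [3.142, -0.001, 0.001]
wrist_force: [-0.3, 0.4, 0.5]
width: 0.706
grip_force: 0.0
```

Emit:
jog_arm(
  turn=[
    [0,0,0],
    [0,0,0],
    [0,0,0],
    [0,0,0],
    [0,0,0],
    [0,0,0],
    [0,0,0],
  ],
  delta_pos=[
    [0,0,0],
    [0,0,0],
    [0,0,0],
    [0,0,0],
    [0,0,0],
    [0,0,0],
    [0,0,0],
  ],
  gripper=[0.055,0.051,0.048,0.046,0.044,0.044,0.044],
)

```text
time: 15.1
tool_pos: [0.4575, -0.002, -0.0151]
tcp_rot: [3.141, -0.0, 0.004]
wrist_force: [-2.4, 0.4, 11.4]
width: 0.517
grip_force: 10.7
```

Emit:
jog_arm(
  turn=[
    [0,0,0],
    [0,0,0],
    [0,0,0],
  ],
  delta_pos=[
    [0,0,-0.002],
    [0,0,-0.001],
    [0,0,0],
  ],
  gripper=[0.044,0.044,0.044],
)

```text
time: 15.35
tool_pos: [0.4559, -0.0018, -0.0137]
tcp_rot: [-3.142, 0.0, -0.0]
wrist_force: [-0.1, 0.1, -0.4]
width: 0.517
grip_force: 6.7
```

Emit:
jog_arm(
  turn=[
    [0,0,0],
    [0,0,0],
    [0,0,0],
    [0,0,0],
    [0,0,0],
  ],
  delta_pos=[
    [0,0,-0.004],
    [0,0,-0.008],
    [0,0,-0.012],
    [0,0,-0.012],
    [0,0,0],
  ],
  gripper=[0.044,0.044,0.044,0.044,0.044],
)

```text
time: 15.77
tool_pos: [0.4582, -0.0019, 0.0247]
tcp_rot: [3.141, -0.0, 0.007]
wrist_force: [0.9, -0.1, -0.3]
width: 0.519
grip_force: 6.7
```

```bash
python3 - <<'E'
from h import *
s=read_state(); print(s["tool_pos"],s["tcp_rot"],s["wrist_force"],s["width"]*.0854,s["grip_force"],s["torque"])
t=snap("top","top8"); im=snap("scene","scene8")
# jaw-end pixels in the top view, bright/dark columns near the jaws
for z in(0,.02,.04): print(z,np.round(proj("top",(.456+.085,-.002,z)),1),np.round(proj("scene",(.456+.078,-.002,z)),1))
g=cv2.cvtColor(t,cv2.COLOR_BGR2GRAY); g0=cv2.cvtColor(cv2.imread("pics/top0.png"),cv2.COLOR_BGR2GRAY)
for r in range(218,246,3): print(r,[int(v) for v in g[r,338:384]])
E
```

```text
[ 0.45822489 -0.00190274  0.02471919] [ 3.14132765e+00 -2.55353766e-04  7.05985791e-03] [ 0.92506637 -0.12128687 -0.29811657] 0.044288009862498305 6.723741065407012 [ 0.0116649  -0.08545946 -0.06870522]
0 [359.  225.4] [334.2 302.3]
0.02 [360. 225.] [334.3 295.4]
0.04 [360.9 224.6] [334.3 288.2]
218 [103, 103, 100, 102, 104, 108, 111, 108, 106, 103, 101, 101, 94, 96, 93, 93, 94, 95, 94, 93, 95, 95, 95, 93, 90, 93, 95, 95, 98, 97, 98, 97, 98, 96, 97, 98, 100, 102, 101, 101, 101, 99, 99, 101, 102, 101]
221 [108, 104, 103, 100, 101, 104, 106, 105, 105, 103, 102, 103, 106, 114, 105, 97, 97, 98, 98, 100, 105, 105, 102, 95, 92, 96, 99, 100, 102, 101, 100, 102, 101, 97, 102, 116, 111, 106, 101, 99, 97, 96, 97, 99, 102, 103]
224 [114, 113, 111, 110, 107, 105, 106, 107, 104, 96, 97, 108, 122, 100, 91, 103, 107, 109, 109, 108, 106, 102, 103, 101, 102, 105, 105, 104, 104, 101, 105, 107, 101, 73, 51, 84, 128, 122, 111, 106, 110, 107, 106, 105, 106, 104]
227 [115, 113, 113, 112, 110, 110, 107, 95, 83, 84, 114, 149, 120, 86, 101, 109, 109, 110, 107, 109, 108, 106, 103, 104, 105, 106, 106, 102, 87,
[... 686 characters left out ...]
4, 198, 163, 109, 94, 95, 95, 94, 93, 94, 94, 98]
239 [113, 110, 110, 112, 115, 116, 116, 115, 98, 88, 104, 107, 135, 196, 169, 117, 104, 108, 106, 105, 104, 106, 104, 106, 105, 107, 107, 106, 92, 86, 107, 116, 112, 112, 153, 187, 153, 107, 96, 98, 102, 99, 97, 95, 95, 96]
242 [117, 116, 114, 114, 115, 114, 116, 107, 91, 78, 78, 77, 86, 115, 118, 96, 85, 88, 99, 108, 109, 107, 109, 110, 111, 111, 114, 110, 95, 87, 102, 112, 111, 133, 196, 186, 138, 107, 105, 105, 101, 102, 102, 101, 103, 104]
245 [117, 114, 112, 114, 113, 112, 100, 76, 65, 68, 73, 78, 79, 78, 80, 79, 76, 77, 75, 75, 85, 86, 82, 81, 84, 88, 90, 87, 80, 83, 97, 102, 97, 120, 175, 154, 111, 95, 94, 96, 95, 93, 94, 97, 100, 101]
```

The tongs are half squeezed and held. In the top view the arms are at columns 351.2 and 373.1, so they are centred with no slip. I carry them above the tablet.

Emit:
jog_arm(
  turn=[
    [0,0,0],
    [0,0,0],
    [0,0,0],
    [0,0,0],
    [0,0,0],
    [0,0,0],
    [0,0,0],
    [0,0,0],
    [0,0,0],
    [0,0,0],
    [0,0,0],
    [0,0,0],
    [0,0,0],
    [0,0,0],
  ],
  delta_pos=[
    [0,0,-0.01],
    [0,0,-0.01],
    [0,0.01,0],
    [0.004,0.022,0],
    [0.004,0.022,0],
    [0.004,0.022,0],
    [0.004,0.022,0],
    [0.004,0.022,0],
    [0.004,0.022,0],
    [0.004,0.022,0],
    [0.004,0.022,0],
    [0.003,0.017,0],
    [0.003,0.01,0],
    [0,0,0],
  ],
  gripper=[0.044,0.044,0.044,0.044,0.044,0.044,0.044,0.044,0.044,0.044,0.044,0.044,0.044,0.044],
)

```text
time: 17.03
tool_pos: [0.4947, -0.2173, 0.0425]
tcp_rot: [3.141, -0.004, 0.002]
wrist_force: [0.3, -0.3, -0.3]
width: 0.517
grip_force: 6.7
```

```bash
python3 - <<'E'
from h import *
vision.read_camera("top"); vision.read_camera("top"); t=snap("top","top9"); im=snap("scene","scene9"); s=read_state(); print(s["tool_pos"],s["tcp_rot"],s["wrist_force"],s["width"]*.0854,s["grip_force"])
x,y,z=s["tool_pos"]
for h in(.0155,.0335): print(h,"jaw ctr",np.round(proj("top",(x+.0775,y,z+h)),1),np.round(proj("scene",(x+.0775,y,z+h)),1))
g=cv2.cvtColor(t,cv2.COLOR_BGR2GRAY); s2=cv2.cvtColor(im,cv2.COLOR_BGR2GRAY)
print("top"); 
for r in range(198,240,2): print(r,*[int(v)//10 for v in g[r,444:496]])
print("scene")
for r in range(310,400,3): print(r,*[int(v)//10 for v in s2[r,385:445]])
E
```

```text
[ 0.49334489 -0.2138612   0.04184858] [-3.14080309e+00 -3.60317021e-04  1.55642310e-03] [ 0.2863204   0.67167004 -0.88149442] 0.04412857562579166 6.721456423701966
0.0155 jaw ctr [472.3 208.6] [421.9 359.7]
0.0335 jaw ctr [475.1 208. ] [423.2 353.2]
top
198 5 5 5 4 5 5 5 4 5 5 5 4 5 4 5 4 4 4 4 4 5 5 4 5 4 4 5 4 5 4 5 4 5 5 5 6 7 9 10 10 9 9 9 9 9 9 9 9 9 9 8 8
200 5 4 5 4 5 5 5 4 4 5 5 4 5 4 4 5 5 4 4 4 5 4 5 4 4 4 4 5 4 4 5 5 5 5 5 6 7 10 11 10 10 9 9 9 9 9 9 9 9 9 9 9
202 4 4 5 5 5 5 4 4 4 5 4 4 5 4 4 4 5 5 5 6 8 7 5 4 5 4 4 4 4 5 5 4 4 5 6 6 7 10 10 10 9 8 9 11 11 10 10 10 10 10 10 10
204 4 5 5 5 5 5 5 5 5 4 5 5 5 5 4 4 5 6 8 10 12 11 13 15 16 14 12 8 5 4 4 5 5 5 5 6 6 9 9 6 3 2 5 10 13 12 11 10 10 10 10 9
206 4 5 5 5 5 4 4 4 4 4 5 5 4 4 4 4 5 7 9 11 10 17 24 25 25 25 25 23 17 10 5 4 4 5 5 6 6 9 11 9 6 2 2 6 9 11 10 10 10 10 9 8
208 4 4 5 4 4 5 4 4 4 4 4 5 5 5 4 5 6 8 10 12 12 17 24 25 25 25 25 25 25 20 11 5 4 4 5 6 6 8 11 10 7 3 3 5 8 9 10 10 10 10 9 9
210 5 5 5 5 5 4 4 3 4 4 5 4 5 4 4 6 9 9 10 13 11 16 24 25 25 25 25 25 25 23 15 7 4 4 5 6 5 8 10 9 6 3 2 6 10 10 10 10 9 9 9 9
21
[... 5206 characters left out ...]
 4 4 5 5 4 4 4 4 4 4 4 4 4 4
385 7 11 11 10 7 3 2 2 3 2 3 3 2 3 3 2 2 3 3 3 3 2 3 3 2 3 4 4 7 10 12 14 14 14 15 15 15 13 10 6 3 3 4 4 4 4 4 4 4 4 4 4 4 5 4 4 4 4 3 3
388 9 11 11 11 9 4 2 2 3 3 3 3 3 3 2 3 3 3 3 3 4 4 4 4 4 5 4 4 4 4 3 3 3 4 4 3 3 2 2 3 3 4 4 4 4 4 4 4 4 4 4 4 4 4 4 4 5 5 6 8
391 10 11 11 10 7 3 3 3 3 3 3 3 3 2 3 4 4 4 4 4 4 4 4 4 4 4 3 3 3 3 3 2 3 4 4 4 4 4 4 4 4 4 4 4 4 4 4 4 4 4 4 5 6 8 10 11 11 11 10 10
394 9 11 12 11 7 3 2 3 3 3 4 4 4 4 4 4 4 4 4 4 4 4 3 3 3 3 4 4 4 4 4 4 4 4 4 4 4 4 4 4 4 4 3 4 4 3 4 5 8 9 10 11 11 11 10 10 10 10 10 10
397 3 3 4 4 4 4 4 4 4 4 4 4 4 3 3 3 3 3 3 3 4 4 4 4 4 4 4 4 4 4 4 4 4 4 4 4 4 4 3 4 4 5 6 7 9 10 10 11 11 11 11 11 11 11 11 10 10 10 9 9
```

```bash
python3 - <<'E'
from h import *
def tri(a,b):
    o=[];d=[]
    for n,(u,v) in(("top",a),("scene",b)):
        f,cx,cy,R,t=K(n); o.append(-R.T@t); q=R.T@np.array([(u-cx)/f,(v-cy)/f,1]); d.append(q/np.linalg.norm(q))
    s=np.linalg.lstsq(np.array([d[0],-d[1]]).T,o[1]-o[0],rcond=None)[0]
    p,q=o[0]+s[0]*d[0],o[1]+s[1]*d[1]; return ((p+q)/2).round(4),np.linalg.norm(p-q).round(4)
print(tri((487,213.5),(435.5,363.5)),tri((465,214.5),(417,342)))
print(read_state()["tool_pos"])
E
```

```text
(array([ 0.5663, -0.2386,  0.0808]), np.float64(0.0143)) (array([ 0.5634, -0.195 ,  0.0861]), np.float64(0.0128))
[ 0.49334489 -0.2138612   0.04184858]
```

The jaws are level (height about 0.08, no sag) and lie over the tablet. I descend.

Emit:
jog_arm(
  turn=[
    [0,0,0],
    [0,0,0],
    [0,0,0],
    [0,0,0],
    [0,0,0],
    [0,0,0],
    [0,0,0],
    [0,0,0],
  ],
  delta_pos=[
    [0,0,0.008],
    [0,0,0.01],
    [0,0,0.01],
    [0,0,0.008],
    [0,0,0.006],
    [0,0,0.004],
    [0,0,0],
    [0,0,0],
  ],
  gripper=[0.044,0.044,0.044,0.044,0.044,0.044,0.044,0.044],
)

```text
time: 17.9
tool_pos: [0.4938, -0.2147, -0.0042]
tcp_rot: [-3.141, 0.0, 0.001]
wrist_force: [0.5, 0.3, -0.4]
width: 0.517
grip_force: 6.7
```

```bash
python3 - <<'E'
from h import *
t=snap("top","top10"); s=read_state(); print(s["tool_pos"],s["wrist_force"])
g=cv2.cvtColor(t,cv2.COLOR_BGR2GRAY)
for r in range(200,226,1): print(r,*[int(v)//10 for v in g[r,446:492]])
E
```

```text
[ 0.49420997 -0.21492177 -0.00374461] [ 1.15376822 -0.57213558 -1.41145284]
200 5 5 5 5 4 5 5 4 5 5 5 5 4 4 5 4 4 5 4 5 4 5 4 4 4 5 5 5 5 5 5 4 6 6 7 10 10 10 10 9 9 9 9 9 9 9
201 4 5 5 5 5 5 4 5 5 5 5 4 4 5 5 4 4 5 4 4 4 5 4 4 5 5 4 5 4 4 5 5 5 6 7 10 10 10 10 10 9 9 9 9 9 9
202 4 5 5 5 5 4 5 5 5 5 4 5 5 5 4 5 5 5 4 4 5 4 5 4 5 5 4 5 4 5 4 5 6 7 8 10 10 10 10 10 10 9 10 10 10 10
203 5 4 5 5 5 5 5 4 5 5 5 6 8 7 5 4 4 5 5 6 7 7 8 7 6 5 4 4 4 4 5 5 6 9 8 9 10 11 10 10 10 10 10 10 10 10
204 5 5 5 4 5 5 5 5 4 5 6 9 11 9 5 4 4 7 10 14 15 16 16 14 12 8 5 4 4 4 4 4 7 11 10 9 10 11 11 11 11 11 11 11 11 10
205 5 5 5 5 5 5 4 4 4 5 8 11 11 8 5 4 8 13 18 22 23 24 24 23 20 16 10 5 4 3 3 3 5 9 10 11 11 11 11 11 11 12 11 11 11 10
206 5 5 5 5 5 5 4 4 4 7 9 12 10 6 5 7 13 20 23 25 25 25 25 25 25 23 17 10 5 3 2 2 3 7 11 12 12 11 11 11 12 12 12 11 11 10
207 5 5 4 5 5 5 4 4 5 7 8 9 8 5 6 11 18 23 25 25 25 25 25 25 25 25 23 16 8 3 3 2 2 5 9 12 12 11 11 11 12 12 12 11 10 10
208 4 5 4 5 5 5 4 4 5 7 8 6 5 5 8 14 22 24 25 25 25 25 25 25 25 25 25 20 11 4 2 2 2 3 7 12 12 11 11 11 11 11 11 11 10 10
209 5 5 5 4 
[... 1221 characters left out ...]
4 4 4 4 4 4 4 6 8 13 19 17 11 8 9 9 9 9 9 8 8 8 8
220 5 5 5 5 5 5 4 4 4 5 7 11 17 17 12 6 4 5 5 5 5 5 4 5 4 5 5 5 4 4 7 8 13 21 17 10 8 9 9 9 9 9 9 9 9 8
221 5 5 5 5 5 5 5 4 4 5 7 10 14 16 11 6 4 4 5 5 5 5 5 4 5 4 5 4 4 4 6 8 13 21 17 10 8 9 9 10 9 9 9 10 10 9
222 5 5 5 5 5 5 5 5 4 5 7 9 13 16 13 6 4 4 5 5 5 5 5 5 4 5 5 4 3 4 7 8 13 21 17 10 8 9 9 10 10 10 10 10 10 10
223 5 5 5 5 5 5 5 5 4 4 7 9 13 19 15 7 5 5 5 5 4 4 5 5 5 4 4 4 3 4 7 8 13 21 17 9 8 9 10 10 10 10 10 10 10 10
224 5 5 5 5 5 5 5 5 4 5 7 8 13 20 16 8 4 5 5 5 5 4 4 5 5 5 5 4 3 5 7 9 14 20 16 9 8 9 10 10 11 11 11 11 10 10
225 5 5 5 5 5 5 4 5 4 4 6 8 13 21 16 8 5 5 5 4 5 5 5 5 5 5 5 4 3 5 7 9 13 19 15 9 8 10 10 11 11 11 11 11 10 9
```

The jaws straddle the tablet, centred to within about 1 mm (arms at columns 458 and 479, tablet 467.5, row 210). I lower the last millimetres.

Emit:
jog_arm(
  turn=[
    [0,0,0],
    [0,0,0],
    [0,0,0],
    [0,0,0],
  ],
  delta_pos=[
    [0,0,0.003],
    [0,0,0.002],
    [0,0,0],
    [0,0,0],
  ],
  gripper=[0.044,0.044,0.044,0.044],
)

```text
time: 18.28
tool_pos: [0.4939, -0.2148, -0.0088]
tcp_rot: [-3.142, 0.0, 0.0]
wrist_force: [0.6, -0.4, -1.2]
width: 0.516
grip_force: 6.7
```

Emit:
jog_arm(
  turn=[
    [0,0,0],
    [0,0,0],
    [0,0,0],
    [0,0,0],
    [0,0,0],
    [0,0,0],
    [0,0,0],
    [0,0,0],
  ],
  delta_pos=[
    [0,0,0],
    [0,0,0],
    [0,0,0],
    [0,0,0],
    [0,0,0],
    [0,0,0],
    [0,0,0],
    [0,0,0],
  ],
  gripper=[0.042,0.04,0.038,0.036,0.034,0.032,0.03,0.03],
  grip_force=25,
)

```text
time: 18.95
tool_pos: [0.4941, -0.2149, -0.0087]
tcp_rot: [3.141, -0.0, 0.0]
wrist_force: [-0.1, 0.7, -0.4]
width: 0.422
grip_force: 25.0
```

The jaws stopped at 36.0 mm with 25 N, so the tablet is held. I lift slowly.

Emit:
jog_arm(
  turn=[
    [0,0,0],
    [0,0,0],
    [0,0,0],
    [0,0,0],
    [0,0,0],
    [0,0,0],
    [0,0,0],
    [0,0,0],
    [0,0,0],
    [0,0,0],
    [0,0,0],
    [0,0,0],
  ],
  delta_pos=[
    [0,0,-0.003],
    [0,0,-0.006],
    [0,0,-0.009],
    [0,0,-0.012],
    [0,0,-0.014],
    [0,0,-0.014],
    [0,0,-0.014],
    [0,0,-0.014],
    [0,0,-0.01],
    [0,0,-0.004],
    [0,0,0],
    [0,0,0],
  ],
  gripper=[0.03,0.03,0.03,0.03,0.03,0.03,0.03,0.03,0.03,0.03,0.03,0.03],
)

```text
time: 19.95
tool_pos: [0.494, -0.2148, 0.0913]
tcp_rot: [3.141, -0.0, 0.001]
wrist_force: [-0.4, 0.6, -1.1]
width: 0.416
grip_force: 25.1
```

```bash
python3 - <<'E'
from h import *
t=snap("top","top11"); s=read_state(); print(s["tool_pos"],s["wrist_force"],s["width"]*.0854,s["grip_force"])
g=cv2.cvtColor(t,cv2.COLOR_BGR2GRAY)
m=(g[195:240,440:505]>200).astype(np.uint8)
for k in cv2.findContours(m,0,2)[0]:
    if cv2.contourArea(k)>20: print("white",np.add(cv2.minAreaRect(k)[0],(440,195)),cv2.boundingRect(k)[2:],ray("top",*np.add(cv2.minAreaRect(k)[0],(440,195)),.12))
m=(g[190:235,255:300]>150).astype(np.uint8)
c=cv2.resize(g[188:226,260:298],None,fx=8,fy=8,interpolation=2)
for x,y,r in cv2.HoughCircles(c,cv2.HOUGH_GRADIENT,1.2,60,param1=80,param2=25,minRadius=85,maxRadius=115)[0][:2]: u,v=260+x/8-.5,188+y/8-.5; print("cup",u,v,r/8,ray("top",u,v,.066))
E
```

```text
[ 0.49345882 -0.21452385  0.09065021] [ 0.12611426 -0.13682205 -1.13138478] 0.03586879179727483 25.09455531835556
white [483. 207.] (13, 13) [ 0.56941557 -0.21489955  0.12      ]
cup 278.325 205.425 11.99 [0.57581193 0.15574753 0.066     ]
```

The tablet is up, at (0.569,−0.215), and the cup is at (0.576,0.156). I carry the tablet across.

Emit:
jog_arm(
  turn=[
    [0,0,0],
    [0,0,0],
    [0,0,0],
    [0,0,0],
    [0,0,0],
    [0,0,0],
    [0,0,0],
    [0,0,0],
    [0,0,0],
    [0,0,0],
    [0,0,0],
    [0,0,0],
    [0,0,0],
    [0,0,0],
    [0,0,0],
    [0,0,0],
    [0,0,0],
    [0,0,0],
    [0,0,0],
    [0,0,0],
  ],
  delta_pos=[
    [0,-0.004,-0.004],
    [0,-0.009,-0.004],
    [0,-0.014,-0.002],
    [0,-0.018,0],
    [0,-0.02,0],
    [0,-0.02,0],
    [0,-0.02,0],
    [0.001,-0.02,0],
    [0.001,-0.02,0],
    [0.001,-0.02,0],
    [0.001,-0.02,0],
    [0.001,-0.02,0],
    [0.001,-0.02,0],
    [0,-0.02,0],
    [0,-0.02,0],
    [0,-0.02,0],
    [0,-0.02,0],
    [0,-0.02,0],
    [0,-0.02,0],
    [0,-0.015,0],
  ],
  gripper=[0.03,0.03,0.03,0.03,0.03,0.03,0.03,0.03,0.03,0.03,0.03,0.03,0.03,0.03,0.03,0.03,0.03,0.03,0.03,0.03],
)

```text
time: 21.67
tool_pos: [0.499, 0.1478, 0.1012]
tcp_rot: [-3.141, -0.002, 0.001]
wrist_force: [-0.2, 0.4, -0.5]
width: 0.422
grip_force: 25.1
```

Emit:
jog_arm(
  turn=[
    [0,0,0],
    [0,0,0],
    [0,0,0],
    [0,0,0],
    [0,0,0],
    [0,0,0],
    [0,0,0],
  ],
  delta_pos=[
    [0,-0.013,0],
    [0,-0.01,0],
    [0,-0.006,0],
    [0,-0.002,0],
    [0,0,0],
    [0,0,0],
    [0,0,0],
  ],
  gripper=[0.03,0.03,0.03,0.03,0.03,0.03,0.03],
)

```text
time: 22.25
tool_pos: [0.5, 0.1755, 0.1011]
tcp_rot: [3.141, -0.002, -0.0]
wrist_force: [-0.3, -0.3, -1.2]
width: 0.417
grip_force: 25.1
```

```bash
python3 - <<'E'
from h import *
t=snap("top","top12"); im=snap("scene","scene12"); s=read_state(); print(s["tool_pos"],s["wrist_force"],s["width"]*.0854,s["grip_force"],s["time"])
g=cv2.cvtColor(t,cv2.COLOR_BGR2GRAY)
for r in range(190,232,2): print(r,*[int(v)//10 for v in g[r,256:302]])
x,y,z=s["tool_pos"]; print(proj("top",(x+.0757,y-.0005,z+.03)),proj("scene",(x+.0757,y-.0005,z+.03)),proj("scene",(.576,.1556,.066)))
s2=cv2.cvtColor(im,cv2.COLOR_BGR2GRAY)
for r in range(186,246,3): print(r,*[int(v)//10 for v in s2[r,285:340]])
E
```

```text
[0.50008705 0.17552595 0.10113411] [ 0.07365099  0.39168924 -0.31263303] 0.03600428150668872 25.142476558685303 22.35
190 10 10 11 14 21 24 24 24 24 24 25 25 25 25 25 25 25 25 25 25 25 25 25 25 25 25 25 25 25 25 25 25 25 25 25 25 25 25 25 25 25 25 23 16 11 11
192 10 10 11 16 23 25 25 25 25 25 25 25 25 25 25 25 25 25 24 24 24 23 21 21 22 22 23 24 24 24 25 25 25 25 25 25 25 25 25 25 25 25 23 16 11 10
194 10 10 11 16 23 25 25 25 25 25 25 25 25 25 24 24 23 22 23 23 23 23 22 22 23 23 23 22 21 19 20 22 24 25 25 25 25 25 25 25 25 25 23 17 11 10
196 11 13 14 15 21 24 24 24 23 24 24 24 24 22 18 16 16 16 14 11 9 8 7 7 10 13 16 18 22 23 23 20 18 21 23 25 25 25 25 25 25 25 24 17 11 10
198 11 11 7 8 16 23 24 24 24 24 24 24 22 14 9 7 7 7 8 8 8 8 8 8 7 8 12 14 15 16 20 23 23 19 17 20 23 25 25 25 25 25 24 18 11 10
200 9 7 8 16 23 25 25 24 24 25 25 24 19 10 7 8 8 8 8 8 8 9 9 9 8 8 11 14 15 15 15 17 22 23 19 16 18 23 25 25 25 25 24 18 11 9
202 8 7 10 18 23 23 21 18 16 16 20 22 17 10 8 9 9 9 9 9 9 9 9 9 9 8 11 16 18 20 18 15 18 23 23 19 16 18 23 25 25 25 24 18 11 9
204 8 7 7 8 9 8 7 7 7 7 8 13 14 11 9 
[... 4306 characters left out ...]
23 25 25 24 18 11 9 10 10 11 11 11 11 10 10
234 25 25 25 25 25 25 25 25 25 25 25 25 25 21 12 9 10 11 14 16 18 19 17 15 15 15 15 15 15 15 15 15 15 16 16 16 14 14 15 14 15 20 25 25 25 25 24 17 11 9 9 9 10 10 9
237 7 6 7 6 4 8 16 21 22 22 23 25 24 18 14 12 10 10 10 10 11 13 14 15 16 17 16 16 16 17 16 17 15 12 10 10 12 14 15 14 15 20 24 25 25 25 25 25 25 23 14 9 9 10 10
240 12 12 12 12 12 10 7 7 15 24 25 25 25 24 20 15 14 13 11 10 10 10 10 10 10 10 10 10 10 10 10 11 12 13 14 15 15 15 15 17 22 25 25 25 25 25 25 25 25 25 25 24 16 10 10
243 12 12 12 12 12 12 12 12 9 6 9 19 25 25 25 25 24 21 17 15 15 15 15 15 15 14 15 15 15 15 15 15 15 15 16 17 19 23 25 25 25 25 25 25 25 25 25 24 24 22 21 18 14 10 9
```

The tablet shows in the scene view where predicted ((306,188)), but y is about 20 mm too far. I correct that.

Emit:
jog_arm(
  turn=[
    [0,0,0],
    [0,0,0],
    [0,0,0],
    [0,0,0],
    [0,0,0],
    [0,0,0],
    [0,0,0],
    [0,0,0],
    [0,0,0],
    [0,0,0],
  ],
  delta_pos=[
    [0,0.004,0],
    [0,0.006,0],
    [0,0.006,0],
    [0,0.0035,0],
    [0,0,0],
    [0,0,0],
    [0,0,0],
    [0,0,0],
    [0,0,0],
    [0,0,0],
  ],
  gripper=[0.03,0.03,0.03,0.03,0.03,0.03,0.03,0.03,0.03,0.03],
)

```text
time: 23.18
tool_pos: [0.5001, 0.1569, 0.1012]
tcp_rot: [-3.142, -0.0, -0.0]
wrist_force: [-0.6, -1.4, -1.9]
width: 0.417
grip_force: 25.1
```

```bash
python3 - <<'E'
from h import *
im=snap("scene","scene13"); s=read_state(); print(s["tool_pos"],s["wrist_force"],s["width"]*.0854,s["grip_force"],s["time"])
x,y,z=s["tool_pos"]; p=proj("scene",(x+.0757,y-.0005,z+.029)); print("tablet top pred",p,"cup rim pred",proj("scene",(.576,.1556,.066)))
g=cv2.cvtColor(im,cv2.COLOR_BGR2GRAY); u,v=map(int,p)
for r in range(v-10,v+14,2): print(r,u-20,*[int(q)//10 for q in g[r,u-20:u+22]])
E
```

```text
[0.50004761 0.15688564 0.10118405] [-0.67525003  0.6611896  -0.43324231] 0.035792647175678496 25.148682296276093 23.2333
tablet top pred (np.float64(311.1536647568819), np.float64(193.59091536310748)) cup rim pred (np.float64(312.16434394508053), np.float64(218.80283471906034))
183 291 23 21 19 22 23 23 23 23 23 23 23 23 23 23 23 23 22 22 22 22 22 21 20 21 22 22 22 22 22 22 23 23 23 23 23 23 23 23 23 23 22 22
185 291 8 7 8 16 23 23 23 23 23 23 23 23 23 23 23 23 23 24 24 24 24 24 24 23 23 23 23 23 23 23 23 23 23 23 23 23 23 23 23 23 23 23
187 291 8 5 4 7 16 23 23 23 23 23 23 23 23 23 24 24 23 24 24 23 23 23 23 23 23 23 23 23 23 23 23 23 23 23 23 23 24 24 23 23 23 23
189 291 7 4 2 6 15 23 23 23 23 23 23 23 23 22 17 13 8 6 5 5 5 7 15 22 23 22 23 23 23 23 23 23 23 23 23 23 23 23 22 21 20 18
191 291 5 3 2 6 14 21 22 22 22 21 18 17 15 8 3 8 12 15 18 21 21 19 19 23 23 23 23 23 23 23 23 23 23 22 20 18 16 15 12 10 8 7
193 291 4 2 5 13 18 17 16 14 12 12 11 8 5 9 19 25 25 25 25 25 25 25 25 25 24 24 23 22 22 20 18 15 14 13 12 11 11 9 6 4 4 4
195 291 3 2 5 9 12 12 12 12 12 12 12 9 8 17 25 25 25 25 25 25 25 25 25 25 25 25 21 12 11 12 11 11 11 11 11 11 10 5 6 15 19 12
197 291 2 3 7 11 12 12 12 12 12 12 12 10 9 16 24 25 25 25 25 25 25 25 25 23 21 17 11 11 13 11 10 10 10 11 11 10 8 4 3 5 8 7
199 291 2 4 8 12 12 12 12 12 11 10 9 8 9 12 17 21 23 24 20 16 13 12 12 13 13 12 12 11 11 10 10 10 10 10 11 10 7 3 3 8 14 16
201 291 3 6 10 11 10 9 9 11 13 14 18 21 19 18 18 16 14 13 12 12 12 11 10 12 11 11 11 10 10 10 10 10 10 10 11 10 7 3 1 3 5 5
203 291 4 10 14 14 18 21 20 18 18 17 14 13 13 12 12 12 12 12 12 12 12 11 11 12 12 12 11 10 10 10 10 10 11 11 11 11 10 6 3 1 2 1
205 291 7 14 18 17 14 13 13 12 12 12 12 12 12 12 12 12 12 12 12 13 12 11 11 12 12 11 10 9 10 10 10 10 10 9 8 6 5 7 12 16 12 6
```

The tablet sits in the jaws at about (310,195), matching the prediction over the cup axis at about 0.117 m. I hand in.

```bash
python3 -c "
from h import *
print(read_state()['joint_vel'].round(3)); print(ticket.finish_job())"
```

```text
[-0.001 -0.     0.001  0.     0.    -0.001]
the job is handed in; nothing more can be done
None
```

I handed the job in at about 23 s of the 64 s: the cup stands on the middle of the pan, and the round tablet is held still in the tongs about 0.08 m above the pan, over the cup's mouth; the judge returned no verdict.

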